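Seat the board carrier and lock the test jig

TASK

Push the circuit board carrier along its channel until it is fully home against the stop wall of the test jig, then swing the jig's lever away from the channel, past its first detent, all the way to its second stop. Only push with the fingers: do not lift the carrier, and leave the other things on the bench and on the jig where they stand. Finish with the robot clear.

Things in the scene. Friction and masses are not known exactly. Their poses are not given: they have to be found in the camera images.
- jig: board test jig, fixed to the bench: aluminium plate 240 x 240 x 18 mm, origin under its centre, x along its channel to the stop (roughly away from the robot), y left, z up. Channel: centre line y = -35 mm, floor z = 18 mm, 84 mm wide between black rails 8 mm thick, top z = 32 mm, from x = -100 to 90 mm
- stop (a point): centre of the channel's stop wall face: jig (90, -35, 28) mm; the wall is black, 90 mm wide, top 38 mm above the bench
- bridge (a point): centre of the top of the bridge that crosses the channel: jig (72, -35, 76) mm; 26 mm along x, 118 mm along y, underside 66 mm above the bench. A contact bar below it (underside 53 mm) comes down 8 mm as the lever swings and does not touch the board
- carrier: loose aluminium board carrier, 180 g, green circuit board on it, in the channel: slab 100 (x) x 80 (y) x 6 mm, origin under its centre, x towards the stop. Across its near end stands a tab 60 mm wide, 8 mm thick, top 40 mm above the origin. Slides along jig x with 2 mm play each side (about 1 N). Home: far edge on the stop wall, origin at jig x = 40 mm; starts 30 to 55 mm short
- carrier_tab (a point): centre of the tab's near face, the face to push on: 50 mm towards -x from the carrier's origin, 24 mm above it (42 mm above the bench)
- lever_hinge (a point): on the lever's vertical pivot axis, at the underside of the lever: jig (75, 55, 34) mm, left of the channel. Beyond it a black gearbox 64 x 72 mm, top 82 mm, centred at jig (132, 80) mm
- lever_post (a point): centre of the top of the lever's black upright post, 110 mm from the pivot axis: post 16 mm diameter, top 88 mm above the bench, standing on a flat steel arm 14 mm wide at 34 to 42 mm above the bench. At joint 0 the arm points along jig -x
- lever (a joint): lever angle, rad: 0 = open; grows as the post swings left, away from the channel (clockwise from above); first detent 0.60; second stop 1.20, the end of travel. A detent draws it into 0, 0.60 and 1.20, with ridges near 0.27 and 0.92; moving it takes up to about 6 N at the post. It stays at whichever of the three it is left in
- flux: bystander: small white-capped bottle, 24 mm wide, 50 mm tall, standing on the jig's base plate at its near left corner; origin under its centre
- standoff: bystander: brass pin 12 mm wide, 25 mm tall, standing on the base plate just right of the channel; origin under its centre
- spool: bystander: reel of solder 64 mm wide, 52 mm tall, standing right of the jig; origin under its centre
- meter: bystander: red hand meter 160 x 80 x 35 mm lying left of the jig; origin under its centre
- driver: bystander: screwdriver 150 mm long lying left of the jig, near side; origin near its middle
- spare: bystander: bare circuit board 60 x 40 x 11 mm lying beyond the jig; origin under its centre
- partsbox: bystander: open grey parts box 110 x 80 x 30 mm right of the jig, near side; origin under its centre
Mind the look-alikes: they are no part of the job. Leave any pink look-alike of the carrier alone.

How it is judged:
By the outcome, as a careful person would: the job done as asked, in the order asked, and still so for the second after the job is handed in, with the robot touching nothing.
It also fails if it takes over 48 s, if anything falls off the work surface, if the arm or the gripper's body presses on something with over 40 N, if the wrist force passes 120 N, or if a joint passes its speed limit or range.

ROBOT

A 6-joint arm with a two-finger parallel gripper is mounted at the origin on the work surface. World frame = base frame: x ahead of the robot, y to its left, z up, the work surface at z = 0. Lengths are in m, angles in degrees, forces in N, time in s.
With the tool pointing down it reaches from about 0.325 to 0.775 m from the base axis. Payload 5.5 kg.
Tool frame: the origin (TCP) lies at the centre of the arm's flange, where the gripper is bolted on; the fingertips stand 182 mm ahead of it and the grasp point (between the pads) lies 163 mm ahead of it; z points along the fingers, y is the direction in which the jaws open and shut (so a half turn about z gives the same grasp; the last joint's range is limited). The gripper opens to 88 mm and grips with 3 to 60 N. Pads are 20 mm wide; open, the fingers measure 115 mm over their backs; the gripper's body (75 mm by 178 mm) begins 61 mm behind the grasp point.
Start: joints at [-68.852, 5.22, 70.514, -0, 104.267, -3.249], TCP at [0.248, -0.546, 0.405] pointing down, gripper open.
Joint ranges: [-164.24, 164.24], [-49.07, 125.15], [9.68, 141.18], [-86.29, 266.29], [3.28, 154.24], [-151.56, 151.56]. Speed limits (degrees/s): [147.25, 147.25, 172.46, 180, 180, 180].

INTERFACE

Orientations are given as [roll, pitch, yaw] about the fixed x, y, z axes, in that order (R = Rz(yaw) Ry(pitch) Rx(roll)).
In Python, from station import r gives the robot as it stands. The module is installed in compiled form; this text tells all that it offers. Calls block until the motion is done:
- r.reach(position, orientation): joint-space move of the TCP to a pose.
- r.servo_line(position, rotation=None, speed=0.15): straight line of the TCP; rotation=None keeps the orientation; speed is the mean speed in m/s.
- r.move_joints(angles): joint-space move.
- r.let_go() and r.grab(squeeze=None): open the fingers fully, or close them until they stop; squeeze is the grip in N (None keeps the last).
- r.wait(seconds).
- r.inverse_kinematics(position, orientation): joint angles nearest the present ones, or None.
- r.sense(): the state.
- r.snapshot(name): name is "side" or "top"; returns a dict with "frame" (384x512x3 uint8, red, green, blue), "fx", "fy", "cx", "cy" (pixels), "R" (3x3) and "t" (3): a world point X has camera coordinates R X + t. Camera axes: x right, y down, z forward; pixel columns grow to the right and rows downward; lengths in m; the calibration is good to about 2 mm. A picture is of the moment at which its call begins. There is no depth.
A pose or a line that the arm cannot do raises r.IKError and nothing moves.
- r.hand_in(): hands the job in, once; it reports no verdict.
The state is a dict: "clock": time; "joints": joint angles; "joint_vel": joint speeds; "joint_torque": joint torques, N m; "tcp_pos": TCP position; "orientation": TCP orientation; "contact_force": force on the tool from outside, world axes, zero at the start; "torque": the same for the moment, N m; "opening": finger opening in m.
Only numpy, scipy, OpenCV 4.12 (cv2) and the standard library are available. Lean on these libraries where they do the work, as an engineer would, in place of code of your own. Each camera call takes 0.05 s, during which the arm holds its last target.

## Working session

There is one attempt and no reset: what is moved stays moved. The work goes in short steps, each a Python script; the robot and the scene stay as the last script left them, time stands still between calls to the robot, and variables do not carry over. Pictures are saved under pics/ and viewed, and the job is handed in when it is done.

```bash
mkdir -p pics; python3 - <<'E'
from station import r
import cv2,pickle
for n in("side","top"):
    s=r.snapshot(n); pickle.dump(s,open(f"{n}0.pkl","wb"))
    cv2.imwrite(f"pics/{n}0.png",cv2.resize(s["frame"][:,:,::-1],(800,600),interpolation=cv2.INTER_CUBIC))
    print(n,s["fx"],s["cx"],s["cy"],s["R"],s["t"])
print(r.sense())
E
```

```text
side 368.7955313970716 255.09800158268746 190.54124526190435 [[ 0.99156839 -0.1295477   0.00308659]
 [-0.0872417  -0.68498845 -0.72331162]
 [ 0.09581764  0.71694366 -0.69051486]] [-0.53464935  0.11893086  0.99793222]
top 367.89588356105844 260.59001678922465 195.1994062338664 [[-0.00765414 -0.99996181  0.00421819]
 [-0.99198401  0.00706086 -0.126166  ]
 [ 0.1261314  -0.00515007 -0.99200018]] [0.02086465 0.55150636 1.05542444]
{'clock': 0.1, 'joints': array([-6.88516577e+01,  5.25776848e+00,  7.05743495e+01, -5.82950377e-04,
        1.04265665e+02, -3.24837231e+00]), 'joint_vel': array([-0.02810872, -0.00267848, -0.18869339,  0.02376327,  0.02602496,
       -0.01921338]), 'joint_torque': array([ 4.33553112e-03, -4.47858953e+01, -4.07569993e+01,  7.02391262e-02,
        2.84425006e-02, -1.14140635e-04]), 'tcp_pos': array([ 0.24784973, -0.54647284,  0.40363661]), 'orientation': array([-1.79902342e+02, -4.97652605e-03,  2.43965672e+01]), 'contact_force': array([-1.04868037, -0.43620881,  0.70328634]), 'torque': array([0.05288628, 0.01753283, 0.01986492]), 'opening': 0.08751168146348542}
```

View pics/top0.png

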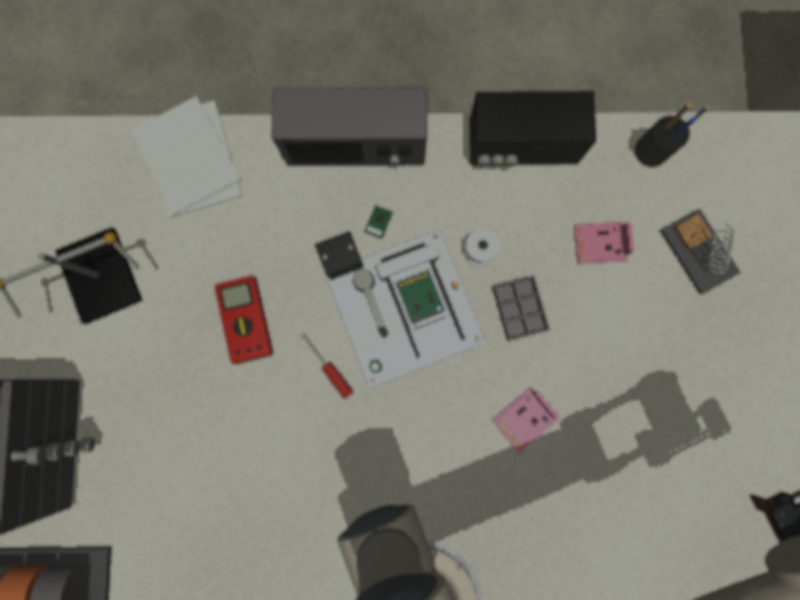

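View pics/side0.png

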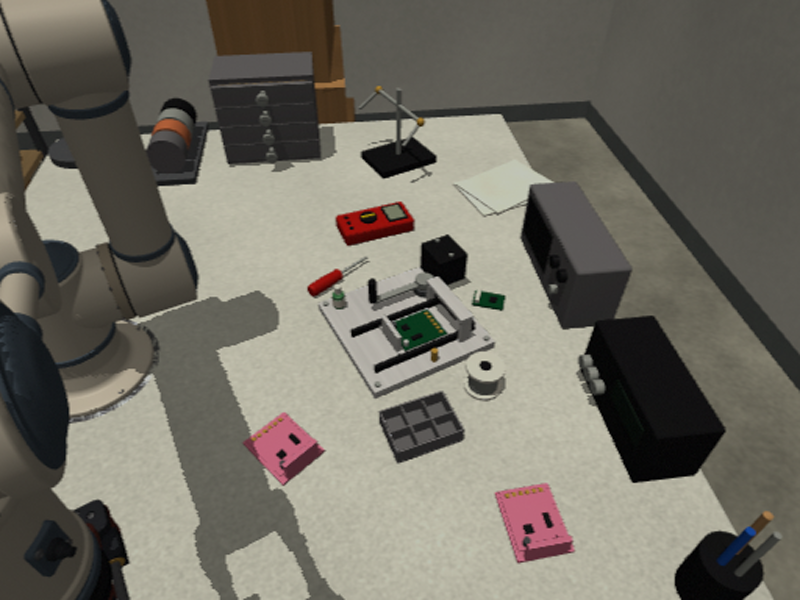

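The pictures show the jig at about (405,308) in the top view, with the green-board carrier at (420,297), the lever post at (383,331) and the gearbox at (338,254). The two pink look-alikes are at (603,242) and (525,418), away from the jig. The green carrier in the channel is the one meant. I'll confirm it in an enlarged crop.

```bash
python3 - <<'E'
import cv2,pickle
s=pickle.load(open("top0.pkl","rb"))["frame"][140:255,195:325,::-1]
cv2.imwrite("pics/topc.png",cv2.resize(s,None,fx=6,fy=5.2 if 0 else 5.2,interpolation=cv2.INTER_CUBIC) if 0 else cv2.resize(s,None,fx=5,fy=5,interpolation=cv2.INTER_CUBIC))
s=pickle.load(open("side0.pkl","rb"))["frame"][145:255,195:325,::-1]
cv2.imwrite("pics/sidec.png",cv2.resize(s,None,fx=5,fy=5,interpolation=cv2.INTER_CUBIC))
E
```

```text
(no output)
```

View pics/topc.png

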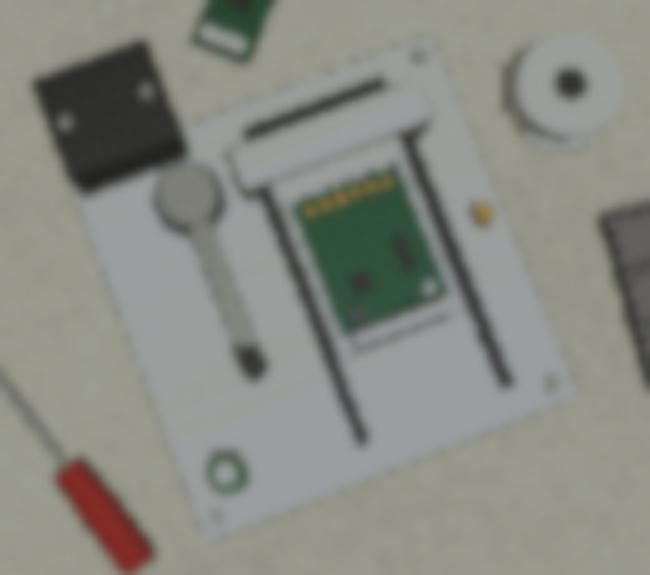

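View pics/sidec.png

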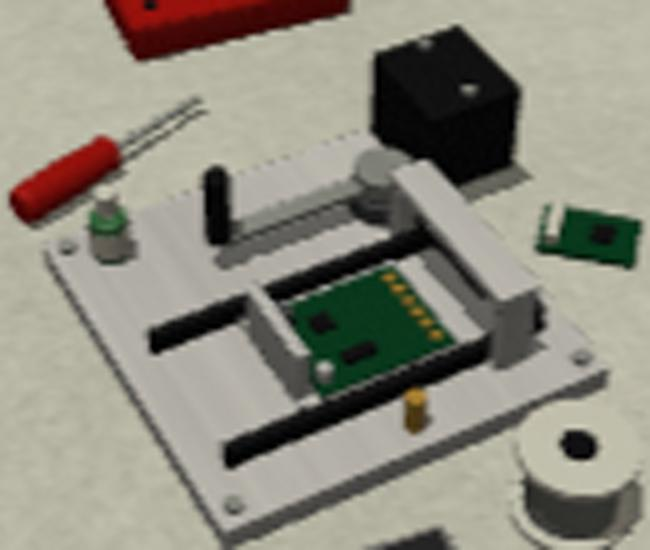

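The crop confirms one green carrier in the channel. Its tab's top line is at crop (400,335), the post top at crop (250,360), and the flux bottle at (227,472). Next I'll measure the jig pose.

```bash
cat > h.py <<'E'
import numpy as np,cv2,pickle
def ray(s,u,v,z):
    R=np.array(s["R"]);t=np.array(s["t"]);C=-R.T@t
    d=R.T@np.array([(u-s["cx"])/s["fx"],(v-s["cy"])/s["fy"],1.0]); return C+d*(z-C[2])/d[2]
def proj(s,X):
    c=np.array(s["R"])@X+np.array(s["t"]);return np.array([s["fx"]*c[0]/c[2]+s["cx"],s["fy"]*c[1]/c[2]+s["cy"]])
E
python3 - <<'E'
from h import *
s=pickle.load(open("top0.pkl","rb"));q=pickle.load(open("side0.pkl","rb"))
f=s["frame"].astype(int)
m=((f[:,:,2]-f[:,:,0])>3).astype(np.uint8); m[:140]=0;m[255:]=0;m[:,:205]=0;m[:,325:]=0
print(f[235,250],f[250,300],f[200,230])
n,l,st,_=cv2.connectedComponentsWithStats(m);k=1+np.argmax(st[1:,4]);print(st[k])
c=max(cv2.findContours((l==k).astype(np.uint8),0,1)[0],key=cv2.contourArea)[:,0,:].astype(float)
P=np.array([ray(s,u,v,.018)[:2] for u,v in c])
h=cv2.convexHull(P.astype(np.float32));r=cv2.minAreaRect(h);print("rect",r,cv2.boxPoints(r))
crop=lambda u,v,o:((u+.5)/5-.5+o[0],(v+.5)/5-.5+o[1])
T=(195,140);S=(195,145)
for nm,im,o,u,v,z in[("TC NL",s,T,205,540,.018),("NR",s,T,575,393,.018),("FR",s,T,435,40,.018),("rail L",s,T,362,442,.032),("rail R",s,T,508,386,.032),
 ("S NL",q,S,43,257,.018),("S NR",q,S,222,535,.018),("S FR",q,S,608,374,.018),("S post",q,S,215,172,.088),("T post",s,T,249,358,.088),
 ("T tabL near",s,T,356,352,.058),("T tabR near",s,T,450,317,.058),("S tab topL",q,S,246,292,.058),("S tab topR",q,S,300,365,.058),("flux T",s,T,227,472,.068),("flux S bottom",q,S,111,255,.018)]:
    print(nm,ray(im,*crop(u,v,o),z).round(4))
E
```

```text
[154 158 159] [151 151 139] [154 158 157]
[ 231  174   78   72 2039]
rect ((0.5178610682487488, 0.008251592516899109), (0.16181373596191406, 0.23011355102062225), 21.032686233520508) [[ 0.40105063  0.0866053 ]
 [ 0.48363847 -0.12817714]
 [ 0.6346715  -0.07010211]
 [ 0.5520837   0.14468032]]
TC NL [0.3982 0.0918 0.018 ]
NR [ 0.4835 -0.1292  0.018 ]
FR [ 0.7002 -0.0487  0.018 ]
rail L [ 0.4547 -0.0013  0.032 ]
rail R [ 0.487  -0.0878  0.032 ]
S NL [0.3962 0.0808 0.018 ]
S NR [ 0.4806 -0.1329  0.018 ]
S FR [ 0.7023 -0.0509  0.018 ]
S post [0.498  0.0644 0.088 ]
T post [0.5    0.0628 0.088 ]
T tabL near [0.5055 0.0022 0.058 ]
T tabR near [ 0.5255 -0.0524  0.058 ]
S tab topL [ 0.5077 -0.0019  0.058 ]
S tab topR [ 0.53   -0.0587  0.058 ]
flux T [0.437  0.0762 0.068 ]
flux S bottom [0.4359 0.0774 0.018 ]
```

```bash
cat >> h.py <<'E'
def fit(J,W):
    J=np.array(J,float);W=np.array(W,float);a=J-J.mean(0);b=W-W.mean(0)
    th=np.arctan2((a[:,0]*b[:,1]-a[:,1]*b[:,0]).sum(),(a*b).sum());R=np.array([[np.cos(th),-np.sin(th)],[np.sin(th),np.cos(th)]])
    return th,W.mean(0)-R@J.mean(0),R
E
python3 - <<'E'
from h import *
J=[(-.12,.12),(-.12,-.12),(.12,-.12),(-.1,.011),(-.1,-.081)]*1+[(-.12,.12),(-.12,-.12),(.12,-.12)]
W=[(.3982,.0918),(.4835,-.1292),(.7002,-.0487),(.4547,-.0013),(.487,-.0878),(.3962,.0808),(.4806,-.1329),(.7023,-.0509)]
th,p,R=fit(J,W);print(np.degrees(th),p);print("res mm",((np.array(W)-(np.array(J)@R.T+p))*1e3).round(1).tolist())
for n,w in dict(postS=(.498,.0644),postT=(.5,.0628),tabTL=(.5055,.0022),tabTR=(.5255,-.0524),tabSL=(.5077,-.0019),tabSR=(.53,-.0587),flux=(.437,.0762)).items():
    print(n,((np.array(w)-p)@R*1e3).round(1))
s=pickle.load(open("top0.pkl","rb"));q=pickle.load(open("side0.pkl","rb"))
for nm,im,o in(("top",s,(195,140,115)),("side",q,(195,145,110))):
    c=cv2.resize(im["frame"][o[1]:o[1]+o[2],o[0]:o[0]+130,::-1],None,fx=5,fy=5,interpolation=cv2.INTER_CUBIC)
    def d(x,y,z,col):
        w=R@np.array([x,y])/1e3+p;u=(proj(im,np.array([*w,z/1e3]))-o[:2]+.5)*5-.5
        cv2.circle(c,tuple(int(round(t)) for t in u),3,col,-1)
    for x in(-120,120):
        for y in(-120,120): d(x,y,18,(0,0,255))
    for y in(11,-81): d(-100,y,32,(255,0,255))
    for x in(59,85):
        for y in(-94,24): d(x,y,76,(255,255,0))
    d(-35,55,88,(0,255,255)); d(75,55,42,(0,255,0))
    cv2.imwrite(f"pics/{nm}ov.png",c)
E
```

```text
20.75099985235632 [0.55054019 0.02094815]
res mm [[2.4, 1.2], [2.7, 4.6], [-5.1, 0.1], [1.6, 2.9], [1.3, 2.4], [0.4, -9.8], [-0.2, 0.9], [-3.0, -2.1]]
postS [-33.7  59.2]
postT [-32.4  57. ]
tabTL [-48.8  -1.6]
tabTR [-49.4 -59.7]
tabSL [-48.2  -6.2]
tabSR [-47.4 -67.2]
flux [-86.6  91.9]
```

View pics/topov.png

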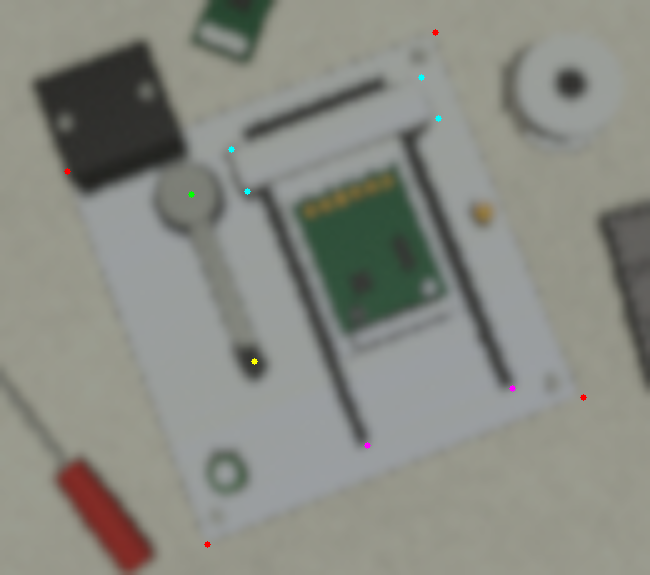

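View pics/sideov.png

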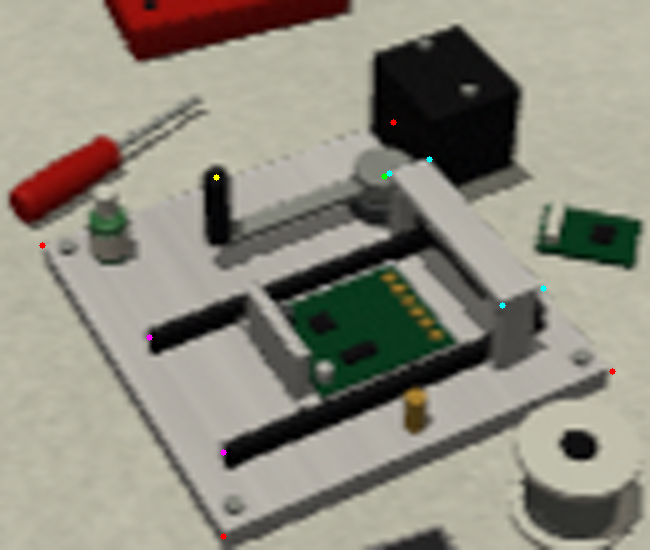

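The rail ends, plate corners and bridge overlay to within about 1 px in both views. The jig sits at about (0.551, 0.022) with yaw 20.8°. The tab face is at jig x ≈ -49 mm, so the carrier is about 39 mm short of home. Now I'll move in behind the tab.

```bash
cat >> h.py <<'E'
from station import r
YAW=20.8;P0=np.array([.551,.022])
def W(x,y,tip):
    a=np.radians(YAW);return [P0[0]+(np.cos(a)*x-np.sin(a)*y)/1e3,P0[1]+(np.sin(a)*x+np.cos(a)*y)/1e3,(tip+182)/1e3]
def F():
    a=np.radians(YAW);f=np.array(r.sense()["contact_force"]);return np.array([np.cos(a)*f[0]+np.sin(a)*f[1],-np.sin(a)*f[0]+np.cos(a)*f[1],f[2]])
def shot(tag):
    for n,o in(("top",(195,140,115)),("side",(195,145,110))):
        s=r.snapshot(n);pickle.dump(s,open(f"{n}{tag}.pkl","wb"))
        cv2.imwrite(f"pics/{n}{tag}.png",cv2.resize(s["frame"][o[1]-15:o[1]+o[2]-0,o[0]-10:o[0]+130,::-1],None,fx=4.5,fy=4.5,interpolation=cv2.INTER_CUBIC))
E
python3 - <<'E'
from h import *
print(r.inverse_kinematics(W(-85,-35,36),[180,0,YAW]),r.inverse_kinematics(W(-35,25,55),[180,0,YAW+90]),r.inverse_kinematics(W(35,150,55),[180,0,YAW+21]))
r.grab(5)
r.reach(W(-85,-35,180),[180,0,YAW])
print(r.sense()["clock"],r.sense()["opening"])
r.servo_line(W(-85,-35,36))
print(r.sense()["clock"],F(),r.sense()["tcp_pos"],W(-85,-35,36),r.sense()["orientation"])
shot("a")
E
```

```text
[-8.84507370e+00 -1.00629176e+01  1.04385980e+02 -2.54444375e-14
  8.56769372e+01  6.03549263e+01] [ -0.11901938  -6.78781093  99.46119415   0.          87.32661678
 -20.91901938] [ 1.47338374e+01  7.13031133e-01  9.22279153e+01 -2.54444375e-14
  8.70590536e+01  6.29338374e+01]
3.4583 0.0007912639004282939
4.5667 [ 0.43498935 -0.41306853  0.66293914] [ 0.48432959 -0.04100666  0.21914567] [np.float64(0.4839685611906236), np.float64(-0.04090299047855216), 0.218] [ 1.79946982e+02 -8.94070416e-02  2.07953094e+01]
```

View pics/sidea.png

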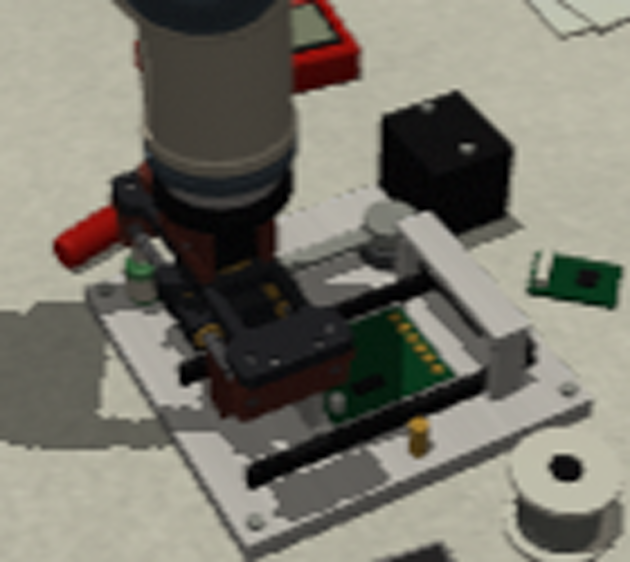

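View pics/topa.png

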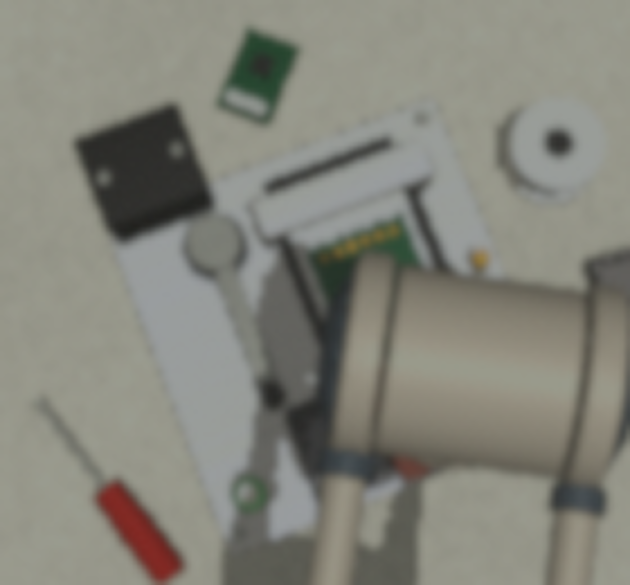

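The pictures show the fingers in the channel behind the tab, with nothing disturbed. The post is at (272,393) and the flux bottle at (249,492) in the top crop. Now I'll push, watching the force.

```bash
python3 - <<'E'
from h import *
b=F()
r.servo_line(W(-45,-35,36),speed=.06);print("-45",(F()-b).round(1))
r.servo_line(W(-28,-35,36),speed=.04);print("-28",(F()-b).round(1))
x=-28
while x<-8:
    x+=1; r.servo_line(W(x,-35,36),speed=.02); f=F()-b; print(x,f.round(1),r.sense()["tcp_pos"][:2].round(4))
    if f[0]<-12: break
print(r.sense()["clock"])
E
```

```text
-45 [-0.7 -1.   0.6]
-28 [-0.   0.5  0.5]
-27 [-0.6 -0.   0.7] [ 0.5382 -0.0203]
-26 [-0.7 -0.3  1.3] [ 0.5391 -0.02  ]
-25 [-0.7  0.1  1.5] [ 0.5401 -0.0196]
-24 [-0.9  0.5  1.5] [ 0.5411 -0.0192]
-23 [-1.3  0.5  0.9] [ 0.542  -0.0188]
-22 [-0.5  0.7  1.1] [ 0.5429 -0.0185]
-21 [-0.5  0.2  0.8] [ 0.5439 -0.0181]
-20 [-0.8 -0.2  0.8] [ 0.5448 -0.0178]
-19 [-6.   0.6  3.2] [ 0.5453 -0.0177]
-18 [-9.3  0.3  5.8] [ 0.5458 -0.0176]
-17 [-13.4   1.4   8.2] [ 0.5462 -0.0175]
8.8083
```

The force rose sharply at finger x ≈ -19.5 mm. I predicted -20 mm for home, so the carrier is on the stop. I'll back off and look.

```bash
python3 - <<'E'
from h import *
r.servo_line(W(-45,-35,36),speed=.06)
r.servo_line(W(-45,-35,130),speed=.2)
r.reach(W(-35,18,130),[180,0,YAW+90])
print(r.sense()["clock"],r.sense()["tcp_pos"],W(-35,18,130))
shot("b")
E
```

```text
11.3583 [0.51180635 0.02631269 0.31108953] [np.float64(0.511889176002793), np.float64(0.02639811849084346), 0.312]
```

View pics/sideb.png

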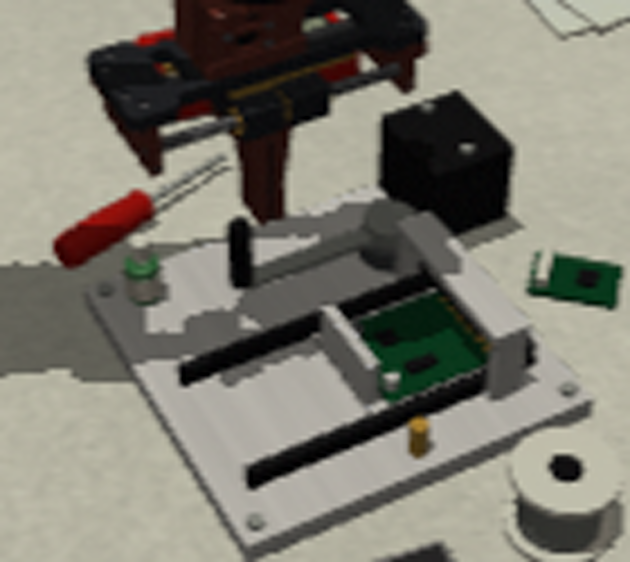

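View pics/topb.png

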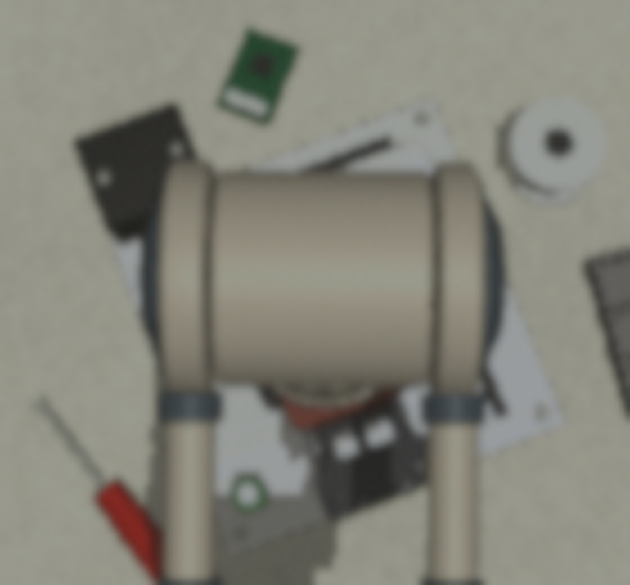

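The carrier has advanced and now reaches under the bridge; its tab top runs from (330,310) to (378,362) in the side crop. The fingers are to the right of the post. Next I'll check the carrier numerically, then descend and swing the lever along its arc.

```bash
python3 - <<'E'
from h import *
q=pickle.load(open("sideb.pkl","rb"));a=np.radians(YAW);R=np.array([[np.cos(a),-np.sin(a)],[np.sin(a),np.cos(a)]])
for u,v in((325,312),(374,367)):
    w=ray(q,(u+.5)/4.5-.5+185,(v+.5)/4.5-.5+130,.058);print("tab near top",(w[:2]-P0)@R*1e3)
b=F()
r.servo_line(W(-35,20,55));print(r.sense()["clock"],(F()-b).round(1))
r.servo_line(W(-35,33,55),speed=.06);print((F()-b).round(1))
def fc(qq,back=18):
    s,c=np.sin(qq),np.cos(qq);return W(75-110*c-back*s,55+110*s-back*c,55),[180,0,YAW+90-np.degrees(qq)]
qq=0
while qq<1.12:
    qq+=.07; p,o=fc(qq); r.servo_line(p,o,speed=.05); f=F()-b
    t=f[0]*np.sin(qq)+f[1]*np.cos(qq); print(round(qq,2),f.round(1),"tang",t.round(1))
    if abs(f).max()>25: print("STOP");break
print(r.sense()["clock"]); shot("c")
E
```

```text
tab near top [-10.14196125  -9.89918859]
tab near top [ -6.47271577 -64.09844647]
12.1083 [ 0.4 -0.4 -0.1]
[-0.8  0.9 -0.8]
0.07 [-0.7 -2.4  0.9] tang -2.4
0.14 [-1.6 -3.   1.6] tang -3.2
0.21 [-0.7 -1.9  0.6] tang -2.0
0.28 [-0.7  0.5 -0.9] tang 0.3
0.35 [ 0.   0.9 -0.8] tang 0.8
0.42 [-1.2  0.7 -0.1] tang 0.1
0.49 [-1.   0.9 -0.2] tang 0.3
0.56 [ 0.  -0.4 -1.4] tang -0.3
0.63 [-0.1  0.6 -0.6] tang 0.4
0.7 [-2.1 -1.4  0.3] tang -2.5
0.77 [-4.1 -0.7  0.1] tang -3.4
0.84 [-2.9 -0.   0.4] tang -2.2
0.91 [-0.6 -0.3 -1. ] tang -0.6
0.98 [-1.1  0.5 -1.8] tang -0.7
1.05 [ 0.5  1.4 -0.7] tang 1.2
1.12 [-0.4  0.1 -1.2] tang -0.3
17.4833
```

View pics/sidec.png

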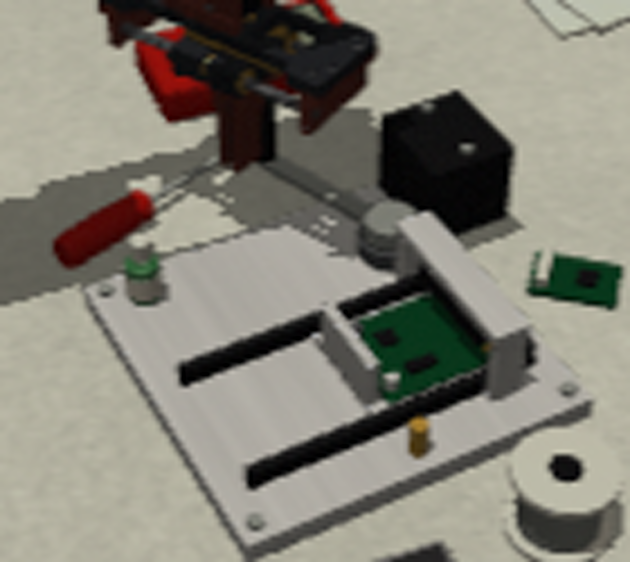

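The force rose and dropped away at both ridges (near 0.27 and 0.9), and the arm now lies at the far end. I'll press gently against the end stop, then retreat.

```bash
python3 - <<'E'
from h import *
b=F()
def fc(qq,back=18):
    s,c=np.sin(qq),np.cos(qq);return W(75-110*c-back*s,55+110*s-back*c,55),[180,0,YAW+90-np.degrees(qq)]
qq=1.12
while qq<1.26:
    qq+=.01; p,o=fc(qq); r.servo_line(p,o,speed=.02); f=F()-b
    t=f[0]*np.sin(qq)+f[1]*np.cos(qq); print(round(qq,2),f.round(1),"tang",t.round(1))
    if t<-8: break
p,o=fc(qq,45); r.servo_line(p,o,speed=.06)
p[2]=.36; r.servo_line(p,o,speed=.2); print(r.sense()["clock"])
r.reach([.30,-.40,.40],[180,0,YAW]); print(r.sense()["clock"])
shot("d")
E
```

```text
1.13 [1.4 0.2 0.6] tang 1.4
1.14 [ 0.5  0.4 -0.3] tang 0.6
1.15 [-0.3  0.1  0.2] tang -0.2
1.16 [ 1.  -1.2 -0.5] tang 0.4
1.17 [0.9 0.3 0.4] tang 0.9
1.18 [ 0.3 -0.1 -0.4] tang 0.2
1.19 [ 0.9 -1.5 -0.4] tang 0.3
1.2 [0.5 0.1 0.2] tang 0.5
1.21 [-4.2 -1.2  1.6] tang -4.3
1.22 [-8.7 -3.2  4.8] tang -9.3
21.45
23.5583
```

View pics/sided.png

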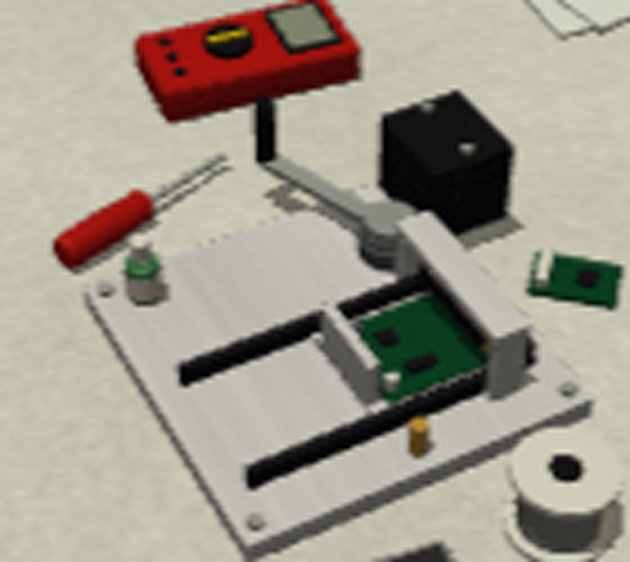

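View pics/topd.png

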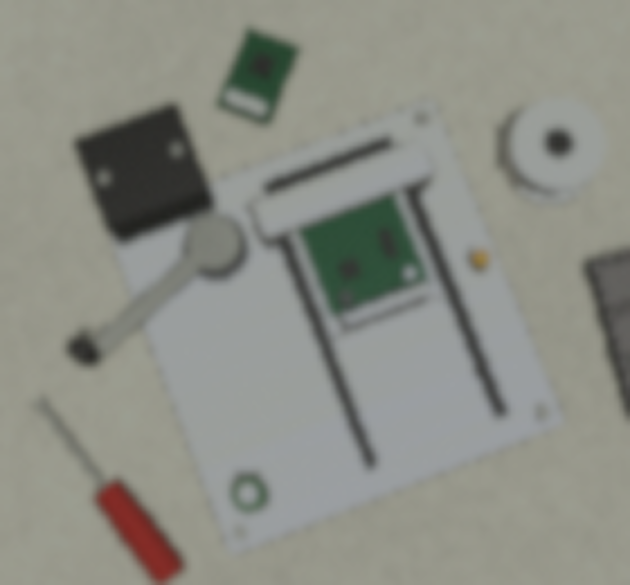

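The lever now points left with its post at (85,348) in the top crop, and the carrier is under the bridge. The flux bottle, standoff, driver, meter and spare all look unmoved. I'll check this numerically and compare with the first pictures.

```bash
python3 - <<'E'
from h import *
a=np.radians(YAW);R=np.array([[np.cos(a),-np.sin(a)],[np.sin(a),np.cos(a)]])
T=pickle.load(open("topd.pkl","rb"));S=pickle.load(open("sided.pkl","rb"))
g=lambda im,u,v,o,z:((ray(im,(u+.5)/4.5-.5+o[0],(v+.5)/4.5-.5+o[1],z)[:2]-P0)@R*1e3).round(1)
o=(185,125);os=(185,130)
for n,im,u,v,oo,z in(("tabT",T,344,330,o,.058),("tabT",T,430,298,o,.058),("tabS",S,323,312,os,.058),("tabS",S,374,367,os,.058),("postT",T,83,347,o,.088),("postS",S,265,102,os,.088)):
    w=g(im,u,v,oo,z);print(n,w,"q",np.arctan2(w[1]-55,75-w[0]).round(2) if n[0]=="p" else "")
for n,im in(("top",T),("side",S)):
    A=pickle.load(open(n+"0.pkl","rb"))["frame"]
    d=(cv2.absdiff(A,im["frame"]).max(2)>30).astype(np.uint8)
    k,l,st,c=cv2.connectedComponentsWithStats(cv2.morphologyEx(d,cv2.MORPH_OPEN,np.ones((2,2),np.uint8)))
    print(n,[tuple(x) for x in st[1:] if x[4]>8])
print(r.sense()["contact_force"])
E
```

```text
tabT [-11.9  -2.3] q 
tabT [-12.6 -61.6] q 
tabS [-11.2  -9.3] q 
tabS [ -6.5 -64.1] q 
postT [ 33.8 155. ] q 1.18
postS [ 35.1 158.9] q 1.2
top [(np.int32(252), np.int32(169), np.int32(23), np.int32(16), np.int32(210)), (np.int32(216), np.int32(185), np.int32(12), np.int32(11), np.int32(57)), (np.int32(260), np.int32(185), np.int32(26), np.int32(24), np.int32(342)), (np.int32(235), np.int32(189), np.int32(15), np.int32(28), np.int32(118)), (np.int32(201), np.int32(199), np.int32(8), np.int32(9), np.int32(55)), (np.int32(342), np.int32(221), np.int32(69), np.int32(48), np.int32(1377)), (np.int32(268), np.int32(238), np.int32(244), np.int32(146), np.int32(10660)), (np.int32(263), np.int32(251), np.int32(80), np.int32(61), np.int32(1453)), (np.int32(399), np.int32(251), np.int32(8), np.int32(8), np.int32(37)), (np.int32(382), np.int32(257), np.int32(30), np.int32(17), np.int32(207)), (np.int32(369), np.int32(264), np.int32(4), np.int32(3), np.int32(10)), (np.int32(344), np.int32(273), np.int32(18), np.int32(12), np.int32(68)), (np.int32(215), np.int32(275), np.int32(48), np.int32(39), 
[... 1568 characters left out ...]
.int32(0), np.int32(202), np.int32(85), np.int32(182), np.int32(9351)), (np.int32(270), np.int32(205), np.int32(4), np.int32(3), np.int32(10)), (np.int32(76), np.int32(206), np.int32(5), np.int32(2), np.int32(10)), (np.int32(58), np.int32(208), np.int32(17), np.int32(22), np.int32(89)), (np.int32(73), np.int32(233), np.int32(100), np.int32(151), np.int32(6388)), (np.int32(67), np.int32(237), np.int32(26), np.int32(21), np.int32(312)), (np.int32(174), np.int32(290), np.int32(76), np.int32(94), np.int32(3172)), (np.int32(162), np.int32(297), np.int32(18), np.int32(21), np.int32(132)), (np.int32(158), np.int32(381), np.int32(10), np.int32(3), np.int32(21))]
[-0.27581821 -0.77438314 -0.00386864]
```

```bash
python3 -c "
from station import r
print(r.hand_in(), r.sense()['clock'])"
```

```text
the job is handed in; nothing more can be done
the job is handed in; nothing more can be done
```

I pushed the carrier home against the stop wall, then swung the lever past its first detent to its second stop. I retracted the arm and handed the job in at about 24 s.

**Carrier:** The pushing force stayed near 1 N, then rose to 13 N within about 3 mm, starting close to the predicted home position. In the last pictures the tab face is at jig x ≈ -12 mm (top) and -11 to -7 mm (side). Home is -10 mm, so both agree within camera accuracy. The far edge is hidden under the bridge, so I could not see the contact with the wall directly.

**Lever:** The force rose and fell at both ridges, then reached 9 N at the end stop. After I let go, the pictures give an angle of 1.18 rad (top) and 1.20 rad (side).

**Other checks:** The first and last pictures differ around the jig only at the carrier, the lever and their shadows. The rest of the changes are in the parts of the pictures where the arm and its shadow are. No bystander near the jig shows a change. One pink look-alike lay close to the arm's shadow, so the comparison says little about it, but the arm never went near it. The wrist force read about 1 N at the end, with the robot clear.

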